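# Push the stuck baffle out of a clamped exhaust silencer

### The arm

A 6-joint arm with a two-finger parallel gripper is mounted at the origin on the work surface. World frame = base frame: x ahead of the robot, y to its left, z up, the work surface at z = 0. Lengths are in m, angles in degrees, forces in N, time in s.
With the tool pointing down it reaches from about 0.375 to 0.9 m from the base axis. Payload 3.1 kg.
Tool frame: the origin (TCP) lies at the very end of the fingers, on their centre line; the grasp point (between the pads) lies 19 mm behind it (bot.hold_point_z is the z of the grasp point in the tool frame, in m); z points along the fingers, y is the line along which they close (so a half turn about z gives the same grasp; the last joint's range is limited). The gripper opens to 87 mm and grips with 3 to 60 N. Pads are 19 mm wide; open, the fingers measure 117 mm over their backs; the gripper's body (75 mm by 190 mm) begins 51 mm behind the grasp point.
Start: joints at [64.085, 30.224, 82.088, -0, 67.689, -10.227], TCP at [0.169, 0.602, 0.223] pointing down, gripper open.
Joint ranges: [-176.69, 176.69], [-43.24, 126.21], [12.49, 139.97], [-82, 262], [0, 151.66], [-163.58, 163.58]. Speed limits (degrees/s): [159.86, 159.86, 180, 180, 180, 180].

### API

Orientations are given as a 3x3 rotation matrix whose columns are the frame's x, y, z axes.
In Python, from rig import bot, capture, camera_model gives the robot as it stands.
- The arm moves only by the tool apply_moves, never from a script. Its argument "plan" is text: rows parted by semicolons, each of 6 numbers parted by spaces: the shift along the tool's x, y, z in units of 0.05 m (1.0 is 0.05 m), then the turn, a rotation vector about the tool's x, y, z in units of 360 degrees (1.0 is 360 degrees). In form: dx dy dz ax ay az; .... A call has 1 to 10 rows; each row shifts and turns the commanded pose from where the row before left it, along the tool's axes as they then stand; what a row does not reach is not made up. A row lasts 1/12 s, in which the tool goes at most 41.7 mm and 7.16 degrees, less where a joint would pass 70% of its speed; a pose out of reach is approached as far as the arm can. A call with a number of a shift or a turn outside -1 to 1 is refused whole. A call with a gripper value outside its range is refused whole. "gripper" is the gripper command: -1 is shut, 1 is fully open, values between are in proportion, set as the call begins (left out, the last holds). The fingers move at their own pace and stop on an object; the grip force is fixed at half the most. Time passes only in rows, so rows that do not move let the fingers close. It gives the time, the measured TCP pose, the force, the opening and the grip force at its end, in the units of the state.
- bot.read_state(): the state, without advancing time (a new reading comes with each control period).
- capture(name): name is "scene" or "top" or "wrist"; returns the picture (384x512x3 uint8, red, green, blue); there is no depth.
- camera_model(name): a dict with "vertical_fov" (degrees; the focal length in pixels is half the picture's height over the tangent of half this angle, whatever the lens; pixels are square), "cx", "cy" (the principal point, pixels), "position" and "rotation" of the camera in the world; the wrist camera has in their place "hand_eye" (4x4, takes a point from camera to tool coordinates, whose origin is the TCP and whose axes are the flange's). Camera axes: x right, y down, z forward; pixel columns grow to the right and rows downward; lengths in m; the calibration is good to about 2 mm. A picture is of the moment at which its call begins: read the wrist's pose just before it. camera_model takes no time and is no camera call.
- bot.hand_in(): hands the job in; it is judged then, once.
The state is a dict: "time_s": time; "joint_positions": joint angles; "qvel": joint speeds; "tau": joint torques, N m; "position": TCP position; "tcp_rot": TCP orientation; "force": force on the tool from outside, world axes, zero at the start; "moment": the same for the moment, N m; "opening": opening from 0.0 (shut) to 1.0 (fully open); "grasp_force": force on a finger pad.
Only numpy, scipy, OpenCV 4.12 (cv2) and the standard library are available. Lean on these libraries where they do the work, as an engineer would, in place of code of your own. Each camera call takes 0.05 s, during which the arm holds its last target. There are 200 camera calls.

### The job

Pull the lever of the tilting stand towards the robot until the drop pin falls into its notch and locks the silencer at a slant. Then take the wooden dowel from its block and push the stuck baffle down through the silencer until it drops out of the lower end into the tray. Put the dowel back upright in its hole in the block, and do not disturb the steel bar, the spray can, the mallet or the carton.

Things in the scene. Friction and masses are not known exactly. Their poses are not given: they have to be found in the camera images.
- stand: Grey steel tilting stand bolted down. Origin on the bench plane below the tilt axis (165 mm up, along y); x points away from the robot, towards the tray. Bearing arms at y = -64 and +64 mm, tops at 190 mm, hold the silencer between them. At y = +81 mm: notched disc (radius 55) and above it the drop pin's guide block (top at 255 mm). Lever on the -y side.
- cradle (a joint): Tilt of silencer and lever, rad. 0: upright (start); grows as the lever is pulled towards the robot, to 1.0. Stays where left (about 5 N at the grip moves it). The disc's one notch comes under the pin somewhere between 0.4 and 0.66, different each time: the pin falls by itself and the lever stops dead, with some 0.05 rad of play; no need to pull over 20 N then.
- lever_grip (a point): Middle of the lever's black round grip bar, 22 mm thick, 80 mm long, parallel to stand y, 110 mm from the tilt axis and at the stand's y = -126 mm. To be pinched from above, fingers before and behind it; it may turn in the fingers. At tilt 0 the lever leans 0.61 rad away from the robot; at tilt 0.61 it is upright.
- mouth (a point): Centre of the upper open end of the silencer's straight round bore: diameter 50 mm, length 140 mm, its middle on the tilt axis. Turns with the cradle: z along the bore, outwards (up; when tilted, also towards the robot), y along the tilt axis. Outside diameter 60 mm at this end, 84 mm lower down.
- outlet (a point): Centre of the lower open end of the bore, 140 mm from the mouth.
- pin_knob (a point): Centre of the black ball knob (26 mm) on the loose steel drop pin (12 mm thick) that stands in the guide block and rides on the disc's rim. At the start it is about 294 mm above the bench; when the pin has dropped into the notch it is 9 to 13 mm lower. It need not be touched.
- baffle_mid (a point): Centre of the baffle: dark steel tube 46 mm in diameter, 64 mm long, z its axis, closed by a flat plate at its upper end, stuck in the bore with that plate 30 to 50 mm below the mouth. About 8 to 18 N moves it down; with the plate some 80 mm below the mouth it comes loose and slides out of the slanted bore by itself.
- tray: Loose flat steel tray, 250 (x) x 170 (y) x 35 mm high outside, walls and floor 4 mm, on the bench under and beyond the silencer. Origin: centre of its underside.
- block: Wooden block fixed to the bench, 90 (x) x 200 (y) x 60 mm high, with two round holes 42 mm in diameter and 45 mm deep (hole floor 15 mm above the bench). Origin: centre of its underside.
- block_hole0 (a point): Centre of the mouth of one hole, at the block's y = -55 mm, 60 mm above the bench.
- block_hole1 (a point): Centre of the mouth of the other hole, at the block's y = +55 mm, 60 mm above the bench.
- dowel_mid (a point): Centre of the plain wooden dowel, 35 mm in diameter, 180 mm long, 0.12 kg, standing upright in either of the block's holes, top about 195 mm above the bench. z is its axis, upwards at the start. Grip it firmly (60 N or more) near its top, 30 to 40 mm below the end.
- dowel_foot (a point): Centre of the dowel's lower end face, the end to push with.
- bar_mid (a point): Bystander: centre of the steel bar, 32 mm in diameter with a thinner top, 140 mm long, standing in the other hole, top about 155 mm above the bench.
- spray: Bystander: aerosol can, 58 mm in diameter, 190 mm tall, origin at the centre of its underside.
- mallet: Bystander: mallet, 260 mm long, lying on the bench.
- carton: Bystander: cardboard carton 120 x 90 x 70 mm, origin at the centre of its underside.
There are look-alikes about, which are no part of the job. Leave any pink or white look-alike of the part that bears baffle_mid alone.

How it is judged:
By the outcome, as a careful person would: the job done as asked, in the order asked, and still so for the second after the job is handed in, with the robot touching nothing.
It also fails if it takes over 64 s, if anything falls off the work surface, if the arm or the gripper's body presses on something with over 40 N, if the wrist force passes 120 N, or if a joint passes its speed limit or range.

## Working session

There is one attempt and no reset: what is moved stays moved. The work goes in short steps, Python scripts to look and compute and a tool call to move; the robot and the scene stay as the last step left them, time stands still between calls to the robot, and variables do not carry over. Pictures are saved under pics/ and viewed, at most 12 in all, crops included, and the job is handed in when it is done.

Besides the shell and the picture viewer there is one more tool, called after "Emit:" by a JSON object that holds its "method" and its "body", one argument or row to a line. apply_moves: Moves the arm, as the interface text tells. Its arguments: {"type":"object","properties":{"plan":{"type":"string"},"gripper":{"type":"number"}},"required":["plan"]}

```bash
mkdir -p pics; ls; python3 - <<'E'
from rig import bot,capture,camera_model
import cv2,numpy as np
for n in ["scene","top"]:
    im=capture(n); cv2.imwrite(f"pics/{n}0.png",cv2.resize(im[:,:,::-1],(800,600),interpolation=cv2.INTER_CUBIC)); np.save(f"pics/{n}0.npy",im)
    print(n,camera_model(n))
print(camera_model("wrist"));print(bot.read_state(),bot.hold_point_z)
E
```

```text
pics
scene {'vertical_fov': 53.855856919486094, 'cx': 258.3135597577833, 'cy': 192.62371273141352, 'position': array([1.07391276, 0.56935174, 0.89765766]), 'rotation': array([[-0.74514038,  0.4758858 , -0.46722426],
       [ 0.66658871,  0.50979186, -0.54384902],
       [-0.0206229 , -0.71669028, -0.6970866 ]])}
top {'vertical_fov': 42.02983187349538, 'cx': 250.17180642433232, 'cy': 187.9059806330069, 'position': array([0.4406421 , 0.04343227, 1.87000745]), 'rotation': array([[-0.01930776, -0.9954841 ,  0.09294416],
       [-0.99980116,  0.01876045, -0.00675886],
       [ 0.00498466, -0.09305618, -0.99564838]])}
{'vertical_fov': 71.1001367223156, 'cx': 258.2692571620878, 'cy': 189.26845807637983, 'hand_eye': array([[ 2.28376007e-03, -9.52456612e-01, -3.04665696e-01,
         8.40615175e-02],
       [ 9.99997349e-01,  2.08532055e-03,  9.76731766e-04,
         3.47873765e-05],
       [-2.94968993e-04, -3.04667119e-01,  9.52458849e-01,
        -1.62789825e-01],
       [ 0.00000000e+00,  0.00000000e+00,  0.00000000e+00,
         1.00000000e+00]])}
{'time_s': 0.1, 'joint_positions': array([ 6.40839602e+01,  3.02732904e+01,  8.21507364e+01,  6.35308177e-04,
        6.76886462e+01, -1.02301149e+01]), 'qvel': array([ 0.07533808, -0.11840454, -0.12767825, -0.09248234,  0.08427001,
        0.00549791]), 'tau': array([-1.81697806e-04, -4.40986633e+01, -1.77150160e+01,  6.34955917e-02,
        5.33792807e-02, -3.41035923e-05]), 'position': array([0.16867795, 0.60111177, 0.22166384]), 'tcp_rot': array([[-9.62756895e-01,  2.70367168e-01, -8.68698625e-04],
       [ 2.70368325e-01,  9.62755346e-01, -1.76426932e-03],
       [ 3.59343746e-04, -1.93343104e-03, -9.99998066e-01]]), 'force': array([ 0.42804174,  0.39992632, -0.2785315 ]), 'moment': array([ 0.01571292,  0.04583702, -0.00626112]), 'grasp_force': 0.0, 'opening': 1.0011134900284515} -0.0187
```

View pics/scene0.png

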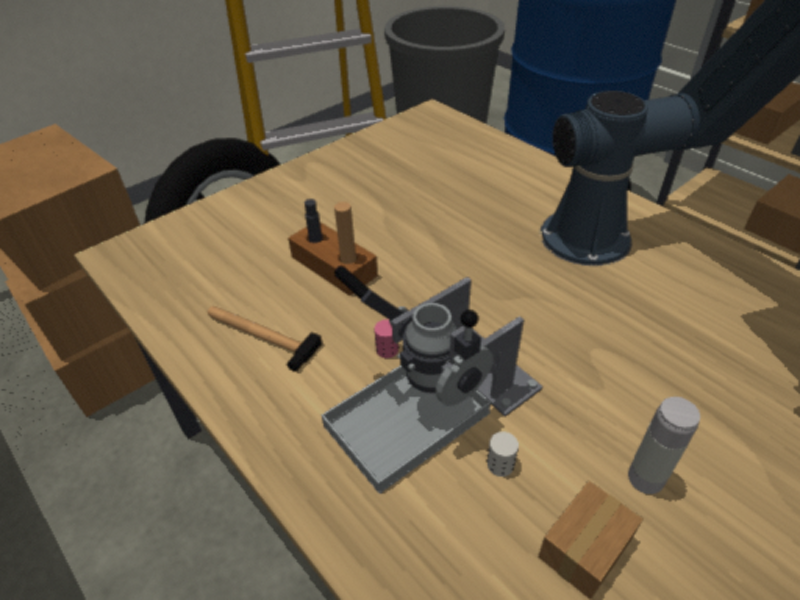

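View pics/top0.png

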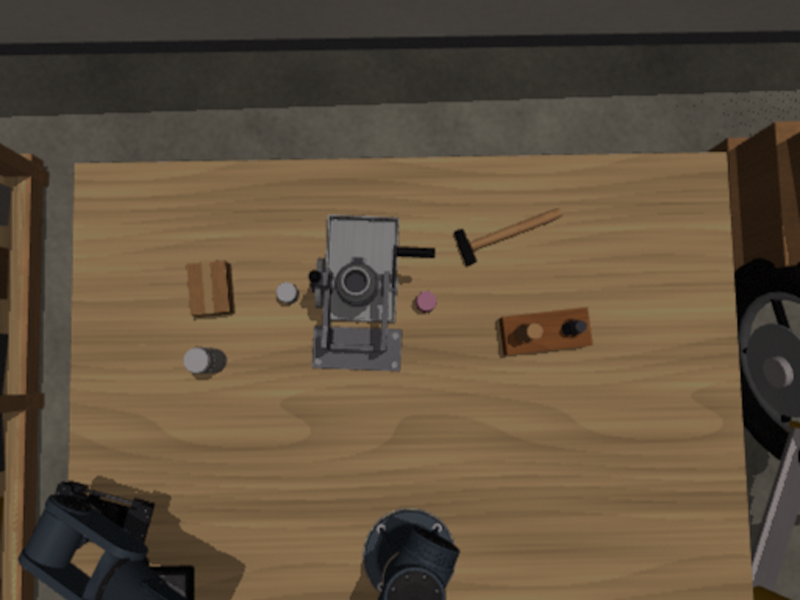

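The scene view shows the stand's mouth at (433,318), knob (469,318), grip about (353,281), and dowel top (344,207) in hole1 (nearer the stand). In the top view the mouth is at (355,281), knob (315,279), grip (416,252), dowel top (535,331) and bar (573,327). I'll triangulate these.

```bash
cat > h.py <<'E'
import numpy as np,cv2
from rig import bot,capture,camera_model
def ray(n,p,st=None):
    c=camera_model(n); f=192/np.tan(np.radians(c["vertical_fov"]/2))
    if "hand_eye" in c:
        T=np.eye(4);T[:3,:3]=st["tcp_rot"];T[:3,3]=st["position"];T=T@c["hand_eye"];R,o=T[:3,:3],T[:3,3]
    else: R,o=c["rotation"],c["position"]
    d=R@np.array([(p[0]-c["cx"])/f,(p[1]-c["cy"])/f,1]);return o,d/np.linalg.norm(d)
def plane(n,p,z,st=None):
    o,d=ray(n,p,st);return o+d*(z-o[2])/d[2]
def tri(r1,r2):
    A=sum(np.eye(3)-np.outer(d,d) for o,d in(r1,r2));b=sum((np.eye(3)-np.outer(d,d))@o for o,d in(r1,r2))
    x=np.linalg.solve(A,b);return x.round(4),[round(float(np.linalg.norm(np.cross(x-o,d))),4) for o,d in(r1,r2)]
E
python3 - <<'E'
from h import *
S={"mouth":(433,318),"knob":(469,318),"grip":(353,281),"dowel":(344,207),"bar":(311,203)}
T={"mouth":(355,281),"knob":(315,279),"grip":(416,252),"dowel":(535,331),"bar":(573,327)}
for k in S: print(k,*tri(ray("scene",np.array(S[k])*.64),ray("top",np.array(T[k])*.64)))
for k,p,z in [("mouth",T["mouth"],.235),("knob",T["knob"],.294),("grip",T["grip"],.255),("dowel",T["dowel"],.195),("bar",T["bar"],.155)]: print(k,plane("top",np.array(p)*.64,z).round(4))
# block top outline, wood-red mask
for n in["top","scene"]:
    im=np.load(f"pics/{n}0.npy");h=cv2.cvtColor(im,cv2.COLOR_RGB2HSV)
    d=cv2.inRange(h,(0,0,0),(179,255,45))
    nn,l,s,c=cv2.connectedComponentsWithStats(d)
    for i in range(1,nn):
        if 30<s[i,4]<2000: print(n,s[i],c[i].round(1))
for p in [(313,370),(401,371),(402,330),(316,328)]: print("base",plane("top",np.array(p)*.64,.005).round(4))
for p in [(330,216),(397,217)]: print("tray far",plane("top",np.array(p)*.64,.035).round(4))
for p in [(500,318),(588,309),(592,345),(503,355)]: print("block",plane("top",np.array(p)*.64,.06).round(4))
E
```

```text
mouth [0.6206 0.1087 0.2319] [0.0016, 0.0016]
knob [0.6213 0.1859 0.2904] [0.0008, 0.0008]
grip [ 0.6758 -0.0204  0.2589] [0.0017, 0.0017]
dowel [ 0.5081 -0.274   0.1922] [0.0034, 0.0034]
bar [ 0.5215 -0.3679  0.1605] [0.003, 0.003]
mouth [0.6213 0.1074 0.235 ]
knob [0.6204 0.1862 0.294 ]
grip [ 0.6776 -0.0216  0.255 ]
dowel [ 0.5106 -0.2757  0.195 ]
bar [ 0.5194 -0.3673  0.155 ]
top [73 60 14 12 76] [79.5 66.6]
top [504  86   8  51 215] [508.8 104.3]
top [454  89  11   8  45] [460.7  93.8]
top [  0 102  18  11  98] [  5.9 108.4]
top [  0 118   7  26 139] [  2.3 130.5]
top [291 147  13  23 155] [297.1 158.1]
top [  0 158   5  33 159] [  2.  174.2]
top [251 158  27  26 173] [262.6 163.2]
top [142 169   7  32  70] [146.3 185.2]
top [198 173  15  19 124] [204.4 180.2]
top [221 173  14  10  47] [227.3 176. ]
top [216 186  23  10  48] [227.2 192.1]
top [208 196  14  29  66] [211.3 214.9]
top [320 204   4  23  32] [321.3 215. ]
top [359 205  13  10  91] [364.7 209.8]
top [330 209   9  10  54] [333.5 213.8]
top [  0 213   5  41 141] [  1.4 229.8]
top [  0 264   3  38  93] [  0.8 284.8]
top 
[... 532 characters left out ...]
171] [244.2 195.7]
scene [294 198  11  12 102] [299.  203.6]
scene [254 204   9  12  36] [257.5 210. ]
scene [184 214  22  23 224] [194.9 224.8]
scene [289 214  18  16 162] [298.4 222. ]
scene [ 89 220  40  60 466] [111.5 256.4]
scene [260 220  28  10  59] [273.4 226.1]
scene [257 228  29  12 180] [270.9 234.1]
scene [293 235  15  17 157] [300.2 242.9]
scene [262 241  17  10  55] [269.5 247.3]
base [0.436  0.2193 0.005 ]
base [0.4296 0.0103 0.005 ]
base [0.5269 0.0059 0.005 ]
base [0.5356 0.2112 0.005 ]
tray far [0.8002 0.1724 0.035 ]
tray far [0.7949 0.0129 0.035 ]
block [ 0.5479 -0.2211  0.06  ]
block [ 0.565  -0.4267  0.06  ]
block [ 0.4813 -0.4324  0.06  ]
block [ 0.4621 -0.2253  0.06  ]
```

Everything fits the given sizes: stand origin at about (0.6205, 0.1075) with yaw about -1.7°, and block centre at (0.514, -0.326) with yaw about +4.7°. Next I'll lift the arm and turn it to fit the lever.

Emit:
{"method": "apply_moves", "body": {
  "plan": "0 0 -0.36 0 0 0.0199; 0 0 -0.36 0 0 0.0199; 0 0 -0.36 0 0 0.0199; 0 0 -0.36 0 0 0.0199; 0 0 -0.36 0 0 0.0199; 0 0 -0.36 0 0 0.0199; 0 0 -0.36 0 0 0.0199; 0 0 -0.36 0 0 0.0199; 0 0 -0.36 0 0 0.0199; 0 0 -0.36 0 0 0.0199",
  "gripper": 1
}}

```text
time_s: 0.93
position: [0.1687, 0.6013, 0.4028]
tcp_rot: [[-0.041, 0.999, -0.001], [0.999, 0.041, -0.001], [-0.001, -0.001, -1.0]]
force: [0.4, 0.9, -0.3]
opening: 1.0
grasp_force: 0.0
```

```bash
cat >> h.py <<'E'
from scipy.spatial.transform import Rotation as Ro
def down(yang):
    a=np.radians(yang);y=np.array([np.cos(a),np.sin(a),0]);z=np.array([0,0,-1.]);return np.c_[np.cross(y,z),y,z]
def need(pos,R,st=None):
    st=st or bot.read_state();Q=st["tcp_rot"]
    print("pos",st["position"].round(4),"F",st["force"].round(1),"open",round(st["opening"],3),"t",st["time_s"])
    print("shift units",(Q.T@(np.array(pos)-st["position"])/.05).round(3),"turn units",(Ro.from_matrix(Q.T@R).as_rotvec()/2/np.pi).round(4))
E
python3 -c "
from h import *
need([.679,-.021,.36],down(-1.7))"
```

```text
pos [0.1687 0.6013 0.4028] F [ 0.4  0.9 -0.3] open 1.0 t 0.9333
shift units [-12.852   9.689   0.866] turn units [-0.0001  0.0002  0.0112]
```

Emit:
{"method": "apply_moves", "body": {
  "plan": "-0.64 0.48 0 0 0 0; -0.64 0.48 0 0 0 0; -0.64 0.48 0 0 0 0; -0.64 0.48 0 0 0 0; -0.64 0.48 0 0 0 0; -0.64 0.48 0 0 0 0; -0.64 0.48 0 0 0 0; -0.64 0.48 0 0 0 0; -0.64 0.48 0 0 0 0; -0.64 0.48 0 0 0 0"
}}

```text
time_s: 1.77
position: [0.4242, 0.2915, 0.4022]
tcp_rot: [[-0.047, 0.999, -0.001], [0.999, 0.047, -0.0], [-0.0, -0.001, -1.0]]
force: [0.1, 0.7, -0.6]
opening: 1.0
grasp_force: 0.0
```

Emit:
{"method": "apply_moves", "body": {
  "plan": "-0.64 0.48 0 0 0 0; -0.64 0.48 0 0 0 0; -0.64 0.48 0 0 0 0; -0.64 0.48 0 0 0 0; -0.64 0.48 0 0 0 0; -0.64 0.48 0 0 0 0; -0.64 0.48 0 0 0 0; -0.64 0.48 0 0 0 0; -0.64 0.48 0 0 0 0.0112; 0 0 0 0 0 0"
}}

```text
time_s: 2.6
position: [0.6569, 0.0089, 0.4001]
tcp_rot: [[0.032, 0.999, 0.0], [0.999, -0.032, -0.004], [-0.004, 0.001, -1.0]]
force: [0.9, 0.1, -1.0]
opening: 0.998
grasp_force: 0.0
```

```bash
python3 - <<'E'
from h import *
need([.679,-.021,.36],down(-1.7))
st=bot.read_state();im=capture("wrist");np.save("pics/w1.npy",im);cv2.imwrite("pics/w1.png",im[:,:,::-1])
E
```

```text
pos [0.6569 0.0089 0.4001] F [ 0.9  0.1 -1. ] open 0.998 t 2.6
shift units [-0.58   0.461  0.804] turn units [ 0.0001  0.0006 -0.0004]
```

View pics/w1.png

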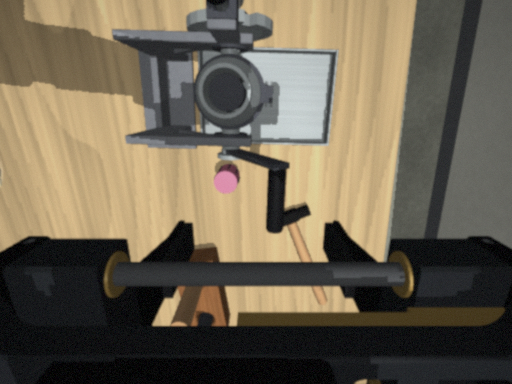

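The wrist view shows the grip bar from (277,168) to (275,231), the mouth rim at (228,91), and the pink decoy at (226,179).

```bash
python3 - <<'E'
from h import *
st=bot.read_state()
for n,p,z in [("g1",(277,168),.26),("g2",(275,231),.25),("mouth",(228,91),.235)]: print(n,plane("wrist",p,z,st).round(4))
need([.679,-.021,.236],down(-1.7))
E
```

```text
g1 [0.6767 0.0247 0.26  ]
g2 [ 0.6743 -0.0606  0.25  ]
mouth [0.6225 0.1107 0.235 ]
pos [0.6546 0.0121 0.4002] F [-0.2  0.1 -0.5] open 0.999 t 2.65
shift units [-0.646  0.514  3.284] turn units [-0.0004  0.0001  0.0002]
```

Emit:
{"method": "apply_moves", "body": {
  "plan": "-0.33 0.25 0 0 0 0; -0.33 0.25 0.2 0 0 0; 0 0 0.6 0 0 0; 0 0 0.6 0 0 0; 0 0 0.6 0 0 0; 0 0 0.6 0 0 0; 0 0 0.4 0 0 0; 0 0 0.28 0 0 0; 0 0 0 0 0 0; 0 0 0 0 0 0"
}}

```text
time_s: 3.48
position: [0.6763, -0.0167, 0.2378]
tcp_rot: [[0.022, 1.0, -0.003], [1.0, -0.022, 0.001], [0.001, -0.003, -1.0]]
force: [0.2, -0.4, 0.4]
opening: 1.002
grasp_force: 0.0
```

Emit:
{"method": "apply_moves", "body": {
  "plan": "0 0 0 0 0 0; 0 0 0 0 0 0; 0 0 0 0 0 0; 0 0 0 0 0 0; 0 0 0 0 0 0; 0 0 0 0 0 0; 0 0 0 0 0 0; 0 0 0 0 0 0",
  "gripper": -1
}}

```text
time_s: 4.15
position: [0.6772, -0.0178, 0.2386]
tcp_rot: [[0.023, 1.0, 0.0], [1.0, -0.023, 0.0], [0.0, 0.0, -1.0]]
force: [-0.4, -0.2, -0.0]
opening: 0.479
grasp_force: 0.0
```

Emit:
{"method": "apply_moves", "body": {
  "plan": "0 0 0 0 0 0; 0 0 0 0 0 0; 0 0 0 0 0 0; 0 0 0 0 0 0; 0 0 0 0 0 0; 0 0 0 0 0 0"
}}

```text
time_s: 4.65
position: [0.677, -0.0178, 0.2385]
tcp_rot: [[0.024, 1.0, -0.001], [1.0, -0.024, 0.0], [0.0, -0.001, -1.0]]
force: [-1.7, 0.2, -0.5]
opening: 0.244
grasp_force: 29.9
```

Emit:
{"method": "apply_moves", "body": {
  "plan": "0 -0.09 -0.06 0 0 0; 0 -0.095 -0.06 0 0 0; 0 -0.1 -0.05 0 0 0; 0 -0.1 -0.05 0 0 0; 0 -0.1 -0.04 0 0 0; 0 -0.1 -0.04 0 0 0; 0 -0.1 -0.03 0 0 0; 0 -0.1 -0.03 0 0 0; 0 0 0 0 0 0; 0 0 0 0 0 0"
}}

```text
time_s: 5.48
position: [0.6411, -0.0157, 0.2585]
tcp_rot: [[0.024, 1.0, 0.01], [1.0, -0.024, 0.002], [0.002, 0.01, -1.0]]
force: [4.9, 4.0, 1.3]
opening: 0.245
grasp_force: 30.0
```

Emit:
{"method": "apply_moves", "body": {
  "plan": "0 -0.1 -0.025 0 0 0; 0 -0.06 -0.01 0 0 0; 0 -0.06 -0.01 0 0 0; 0 0 0 0 0 0; 0 0 0 0 0 0"
}}

```text
time_s: 5.9
position: [0.6312, -0.0151, 0.2615]
tcp_rot: [[0.024, 1.0, 0.012], [1.0, -0.024, 0.002], [0.003, 0.012, -1.0]]
force: [6.0, 3.7, 2.6]
opening: 0.24
grasp_force: 30.0
```

Emit:
{"method": "apply_moves", "body": {
  "plan": "0 -0.06 -0.01 0 0 0; 0 -0.06 -0.01 0 0 0; 0 -0.06 -0.01 0 0 0; 0 0 0 0 0 0; 0 0 0 0 0 0"
}}

```text
time_s: 6.32
position: [0.6224, -0.0146, 0.2633]
tcp_rot: [[0.024, 1.0, 0.013], [1.0, -0.024, 0.003], [0.003, 0.013, -1.0]]
force: [5.9, 5.1, 3.1]
opening: 0.243
grasp_force: 30.0
```

Emit:
{"method": "apply_moves", "body": {
  "plan": "0 -0.06 0 0 0 0; 0 -0.06 0 0 0 0; 0 -0.06 0 0 0 0; 0 0 0 0 0 0; 0 0 0 0 0 0"
}}

```text
time_s: 6.73
position: [0.6154, -0.0142, 0.2643]
tcp_rot: [[0.024, 1.0, 0.018], [1.0, -0.024, 0.003], [0.004, 0.018, -1.0]]
force: [8.7, 5.9, 4.9]
opening: 0.243
grasp_force: 30.0
```

Emit:
{"method": "apply_moves", "body": {
  "plan": "0 -0.06 0 0 0 0; 0 -0.04 0 0 0 0; 0 0 0 0 0 0; 0 0 0 0 0 0"
}}

```text
time_s: 7.07
position: [0.6137, -0.0141, 0.2644]
tcp_rot: [[0.024, 0.999, 0.026], [1.0, -0.024, 0.003], [0.004, 0.026, -1.0]]
force: [14.1, 6.9, 0.4]
opening: 0.244
grasp_force: 29.9
```

```bash
python3 - <<'E'
from h import *
im=capture("scene");np.save("pics/s2.npy",im);a=np.load("pics/scene0.npy")
f=lambda x:cv2.resize(x[140:300,210:360,::-1],(400,427),interpolation=cv2.INTER_CUBIC)
cv2.imwrite("pics/s2.png",np.hstack([f(a),f(im)]))
E
```

```text
(no output)
```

View pics/s2.png

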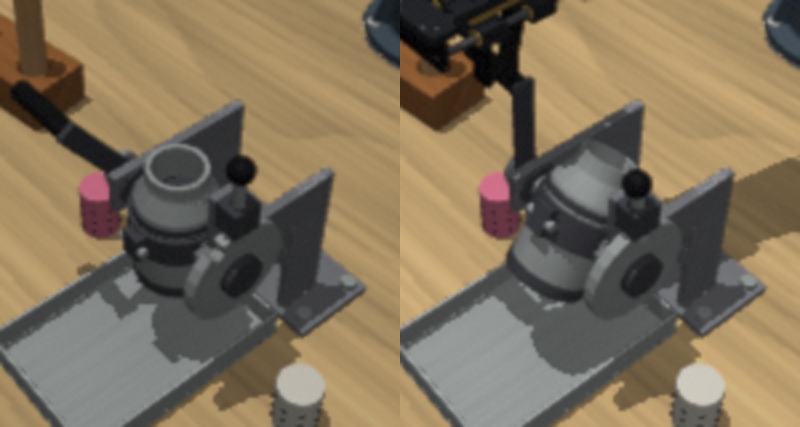

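The knob dropped about 14 px (from 170 to 184 in the crop), the lever stopped dead and the force is rising, so the pin is in. I'll relax the pull, release and rise.

Emit:
{"method": "apply_moves", "body": {
  "plan": "0 0.1 0 0 0 0; 0 0.05 0 0 0 0; 0 0 0 0 0 0"
}}

```text
time_s: 7.37
position: [0.6155, -0.0142, 0.2643]
tcp_rot: [[0.023, 1.0, 0.012], [1.0, -0.024, 0.003], [0.003, 0.011, -1.0]]
force: [3.2, 5.4, 9.8]
opening: 0.249
grasp_force: 30.0
```

Emit:
{"method": "apply_moves", "body": {
  "plan": "0 0 0 0 0 0; 0 0 0 0 0 0; 0 0 0 0 0 0; 0 0 0 0 0 0; 0 0 0 0 0 0; 0 0 -0.4 0 0 0; 0 0 -0.7 0 0 0; 0 0 -0.7 0 0 0; 0 0 -0.5 0 0 0; 0 0 0 0 0 0",
  "gripper": 1
}}

```text
time_s: 8.2
position: [0.614, -0.017, 0.3817]
tcp_rot: [[0.024, 1.0, 0.011], [1.0, -0.023, -0.003], [-0.002, 0.011, -1.0]]
force: [0.1, 0.3, 0.5]
opening: 0.918
grasp_force: 0.0
```

```bash
python3 - <<'E'
from h import *
need([.62,.02,.45],down(-1.7))
need([.51,-.275,.45],down(90))
E
```

```text
pos [ 0.614  -0.017   0.3817] F [0.1 0.3 0.5] open 0.918 t 8.2
shift units [ 0.739  0.117 -1.367] turn units [0.0018 0.0004 0.001 ]
pos [ 0.614  -0.017   0.3817] F [0.1 0.3 0.5] open 0.918 t 8.2
shift units [-5.211 -1.943 -1.376] turn units [ 0.0011  0.0017 -0.2537]
```

```bash
python3 - <<'E'
from h import *
import pickle
st=bot.read_state();im=capture("wrist");np.save("pics/w2.npy",im);pickle.dump(st,open("pics/w2.pkl","wb"))
t=capture("top")
a=cv2.resize(im[0:200,100:360,::-1],(780,600),interpolation=cv2.INTER_CUBIC)
b=cv2.resize(t[120:250,180:310,::-1],(390,390),interpolation=cv2.INTER_CUBIC)
A=cv2.resize(a,(410,315));cv2.imwrite("pics/w2.png",np.hstack([cv2.copyMakeBorder(A,0,75,0,0,0),b]))
np.save("pics/t2.npy",t)
E
```

```text
(no output)
```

View pics/w2.png

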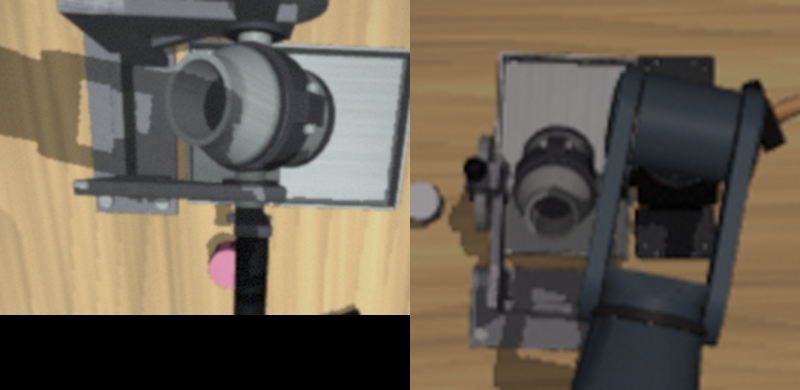

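The wrist crop shows the tilted mouth rim centred at about (198,101), which is wrist pixel (225.6,64). In the top crop the rim is at about (552,212), which is top pixel (227.3,190.7).

```bash
python3 - <<'E'
from h import *
import pickle
st=pickle.load(open("pics/w2.pkl","rb"))
m=(225.6,64)
print(tri(ray("wrist",m,st),ray("top",(227.3,190.7))))
for z in(.218,.222,.226): print(plane("wrist",m,z,st).round(4),plane("top",(227.3,190.7),z).round(4))
# lever grip now (wrist)
for p in [(234,206),(263,206)]: print("grip edge px",plane("wrist",(100+p[0]/1.577,p[1]/1.577),.275,st).round(4))
need([.512,-.275,.32],down(-1.7))
E
```

```text
(array([0.585 , 0.107 , 0.2383]), [0.0005, 0.0005])
[0.5828 0.1092 0.218 ] [0.587  0.1083 0.218 ]
[0.5832 0.1086 0.222 ] [0.5866 0.1081 0.222 ]
[0.5836 0.1081 0.226 ] [0.5863 0.1079 0.226 ]
grip edge px [0.6072 0.0417 0.275 ]
grip edge px [0.6253 0.0413 0.275 ]
pos [ 0.6115 -0.0165  0.376 ] F [-0.2  0.1 -0.9] open 0.969 t 8.3
shift units [-5.215 -1.868  1.12 ] turn units [0.0002 0.0001 0.001 ]
```

Emit:
{"method": "apply_moves", "body": {
  "plan": "-0.75 -0.267 0 0 0 0; -0.75 -0.267 0 0 0 0; -0.75 -0.267 0 0 0 0; -0.75 -0.267 0 0 0 0; -0.75 -0.267 0 0 0 0; -0.75 -0.267 0.3 0 0 0; -0.72 -0.267 0.4 0 0 0; 0 0 0.2 0 0 0.001; 0 0 0 0 0 0; 0 0 0 0 0 0"
}}

```text
time_s: 9.13
position: [0.5117, -0.272, 0.3291]
tcp_rot: [[0.03, 1.0, -0.004], [1.0, -0.03, 0.004], [0.004, -0.004, -1.0]]
force: [1.5, -0.1, 0.3]
opening: 1.005
grasp_force: 0.0
```

```bash
python3 - <<'E'
from h import *
import pickle
st=bot.read_state();im=capture("wrist");np.save("pics/w3.npy",im);pickle.dump(st,open("pics/w3.pkl","wb"))
cv2.imwrite("pics/w3.png",im[:,:,::-1]);print(st["position"])
E
```

```text
[ 0.51172978 -0.2719619   0.32908946]
```

View pics/w3.png

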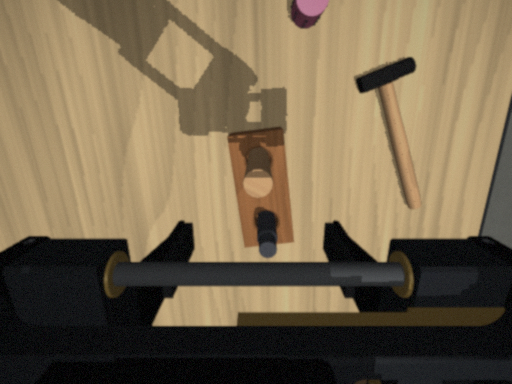

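The wrist view shows the dowel top at (257.5,183), bar top at (268,250), and block top-face corners at about (230,138), (284,133), (293,242) and (246,247).

```bash
python3 - <<'E'
from h import *
import pickle
st=pickle.load(open("pics/w3.pkl","rb"))
print("top",plane("wrist",(257.5,183),.195,st))
c=np.array([plane("wrist",p,.06,st) for p in[(230,138),(284,133),(293,242),(246,247)]]);print(c.round(4),c.mean(0))
print("foot ctr guess (dowel base at block top)",plane("wrist",(259,150),.06,st).round(4))
need([.511,-.275,.142],down(-1.7))
E
```

```text
top [ 0.51065512 -0.27442966  0.195     ]
[[ 0.4671 -0.2378  0.06  ]
 [ 0.553  -0.2323  0.06  ]
 [ 0.5692 -0.4255  0.06  ]
 [ 0.4844 -0.4334  0.06  ]] [ 0.51840803 -0.33223288  0.06      ]
foot ctr guess (dowel base at block top) [ 0.5127 -0.2582  0.06  ]
pos [ 0.5126 -0.2718  0.3304] F [-0.5 -0.1  0.5] open 1.002 t 9.1833
shift units [-0.073 -0.024  3.768] turn units [-0.0003 -0.0003  0.0001]
```

Emit:
{"method": "apply_moves", "body": {
  "plan": "-0.07 -0.04 0.4 0 0 0; 0 0 0.7 0 0 0; 0 0 0.7 0 0 0; 0 0 0.7 0 0 0; 0 0 0.6 0 0 0; 0 0 0.4 0 0 0; 0 0 0.27 0 0 0; 0 0 0 0 0 0; 0 0 0 0 0 0"
}}

```text
time_s: 9.93
position: [0.5116, -0.2751, 0.143]
tcp_rot: [[0.027, 1.0, -0.0], [1.0, -0.027, 0.0], [0.0, -0.0, -1.0]]
force: [0.4, -0.9, -0.3]
opening: 1.005
grasp_force: 0.0
```

Emit:
{"method": "apply_moves", "body": {
  "plan": "0 0 0 0 0 0; 0 0 0 0 0 0; 0 0 0 0 0 0; 0 0 0 0 0 0; 0 0 0 0 0 0; 0 0 0 0 0 0; 0 0 0 0 0 0; 0 0 0 0 0 0; 0 0 0 0 0 0; 0 0 0 0 0 0",
  "gripper": -1
}}

```text
time_s: 10.77
position: [0.5106, -0.2763, 0.1428]
tcp_rot: [[0.03, 1.0, -0.0], [1.0, -0.03, 0.0], [0.0, -0.0, -1.0]]
force: [-0.3, -0.3, 0.5]
opening: 0.401
grasp_force: 30.0
```

Emit:
{"method": "apply_moves", "body": {
  "plan": "0 0 0 0 0 0; 0 0 0 0 0 0; 0 0 0 0 0 0"
}}

```text
time_s: 11.02
position: [0.5107, -0.2763, 0.1428]
tcp_rot: [[0.03, 1.0, -0.0], [1.0, -0.03, 0.0], [0.0, -0.0, -1.0]]
force: [-0.3, 0.3, 0.6]
opening: 0.394
grasp_force: 30.0
```

Emit:
{"method": "apply_moves", "body": {
  "plan": "0 0 -0.3 0 0 0; 0 0 -0.6 0 0 0; 0 0 -0.65 0 0 0; 0 0 -0.65 0 0 0; 0 0 -0.65 0 0 0; 0 0 -0.65 0 0 0; 0 0 -0.65 0 0 0; 0 0 -0.65 0 0 0; 0 0 -0.65 0 0 0; 0 0 0 0 0 0"
}}

```text
time_s: 11.85
position: [0.513, -0.278, 0.423]
tcp_rot: [[0.029, 1.0, 0.011], [1.0, -0.029, -0.009], [-0.009, 0.011, -1.0]]
force: [0.8, -0.4, -0.7]
opening: 0.397
grasp_force: 30.0
```

```bash
cat >> h.py <<'E'
def tilt(t,yaw=-1.7):
    c,s=np.cos(t),np.sin(t);return Ro.from_euler("z",yaw,degrees=True).as_matrix()@np.array([[0,c,s],[1,0,0],[0,s,-c]])
MOUTH=np.array([.583,.108,.2235])
def pre(d,t=.58,L=.1278): return MOUTH-(L+d)*tilt(t)[:,2]
E
python3 - <<'E'
from h import *
print(pre(.06),pre(.025));need(pre(.06),tilt(.58))
E
```

```text
[0.4801264  0.11105322 0.38058769] [0.4992988  0.11048419 0.35131149]
pos [ 0.513 -0.278  0.423] F [ 0.8 -0.4 -0.7] open 0.397 t 11.85
shift units [ 7.765 -0.896  0.77 ] turn units [-0.0905  0.0013  0.0004]
```

Emit:
{"method": "apply_moves", "body": {
  "plan": "0.77 -0.09 0 0 0 0; 0.77 -0.09 0 0 0 0; 0.77 -0.09 0 0 0 0; 0.77 -0.09 0 0 0 0; 0.77 -0.09 0 0 0 0; 0.77 -0.09 0 0 0 0; 0.77 -0.09 0 0 0 0; 0.77 -0.09 0 0 0 0; 0.77 -0.09 0 0 0 0; 0.77 -0.09 0 0 0 0"
}}

```text
time_s: 12.68
position: [0.476, 0.1117, 0.4144]
tcp_rot: [[0.03, 1.0, -0.002], [1.0, -0.03, 0.0], [0.0, -0.002, -1.0]]
force: [0.5, 0.0, -1.3]
opening: 0.393
grasp_force: 30.0
```

Emit:
{"method": "apply_moves", "body": {
  "plan": "0 0 0 -0.018 0 0; 0 0 0 -0.018 0 0; 0 0 0 -0.018 0 0; 0 0 0 -0.018 0 0; 0 0 0 -0.0185 0.001 0; 0 0 0 0 0 0; 0 0 0 0 0 0"
}}

```text
time_s: 13.27
position: [0.4746, 0.11, 0.4134]
tcp_rot: [[0.026, 0.846, 0.533], [1.0, -0.025, -0.01], [0.005, 0.533, -0.846]]
force: [1.4, 0.7, -1.2]
opening: 0.4
grasp_force: 30.0
```

```bash
python3 - <<'E'
from h import *
need(pre(.025),tilt(.58))
E
```

```text
pos [0.4746 0.11   0.4134] F [ 1.4  0.7 -1.2] open 0.4 t 13.2667
shift units [ 0.017 -0.244  1.313] turn units [-0.0028 -0.001  -0.    ]
```

Emit:
{"method": "apply_moves", "body": {
  "plan": "0 -0.08 0.3 -0.0028 0 0; 0 -0.08 0.4 0 0 0; 0 -0.08 0.4 0 0 0; 0 0 0.2 0 0 0; 0 0 0 0 0 0; 0 0 0 0 0 0"
}}

```text
time_s: 13.77
position: [0.5051, 0.1092, 0.3549]
tcp_rot: [[0.027, 0.833, 0.552], [1.0, -0.026, -0.011], [0.005, 0.552, -0.834]]
force: [-0.0, -0.2, -0.8]
opening: 0.395
grasp_force: 30.0
```

```bash
python3 - <<'E'
from h import *
need(pre(.025),tilt(.58))
st=bot.read_state();w=capture("wrist");s=capture("scene")
a=w[:,100:400,::-1]; b=cv2.resize(s[120:270,230:360,::-1],(450,519))
cv2.imwrite("pics/w4.png",np.hstack([cv2.copyMakeBorder(a,0,135,0,0,0),b]))
E
```

```text
pos [0.5051 0.1092 0.3549] F [-0.  -0.2 -0.8] open 0.395 t 13.7667
shift units [ 0.022 -0.136 -0.005] turn units [ 0.0008 -0.0009 -0.0002]
```

View pics/w4.png

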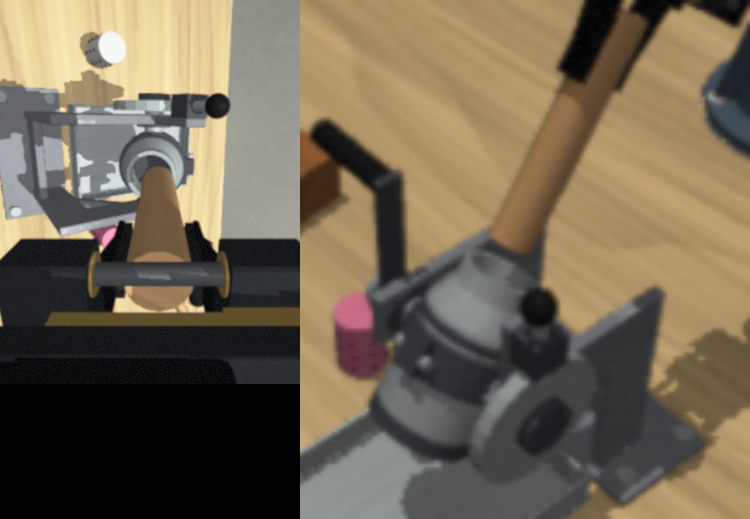

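The wrist view shows the mouth rim centred at about (252,166) with the foot just right of it, and the scene view shows the dowel lined up above the mouth. I'll compute the offset.

```bash
python3 - <<'E'
from h import *
c=camera_model("wrist");f=192/np.tan(np.radians(c["vertical_fov"]/2));H=c["hand_eye"]
for p in[(252,166),(253,164)]:
    d=H[:3,:3]@[(p[0]-c["cx"])/f,(p[1]-c["cy"])/f,1];o=H[:3,3]
    for z in(.143,.153,.163):print(p,(o+d*(z-o[2])/d[2]).round(4))
q=np.linalg.inv(H)@[0,0,.1278,1];print("foot px",q[:2]/q[2]*f+[c["cx"],c["cy"]])
E
```

```text
(252, 166) [ 0.0154 -0.0066  0.143 ]
(252, 166) [ 0.0131 -0.0068  0.153 ]
(252, 166) [ 0.0109 -0.007   0.163 ]
(253, 164) [ 0.0177 -0.0054  0.143 ]
(253, 164) [ 0.0156 -0.0056  0.153 ]
(253, 164) [ 0.0134 -0.0058  0.163 ]
foot px [257.63310411 182.37003121]
```

```bash
python3 - <<'E'
from h import *
w=capture("wrist");np.save("pics/w5.npy",w)
cv2.imwrite("pics/w5.png",cv2.resize(w[110:230,200:310,::-1],(550,600),interpolation=cv2.INTER_CUBIC))
E
```

```text
(no output)
```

View pics/w5.png

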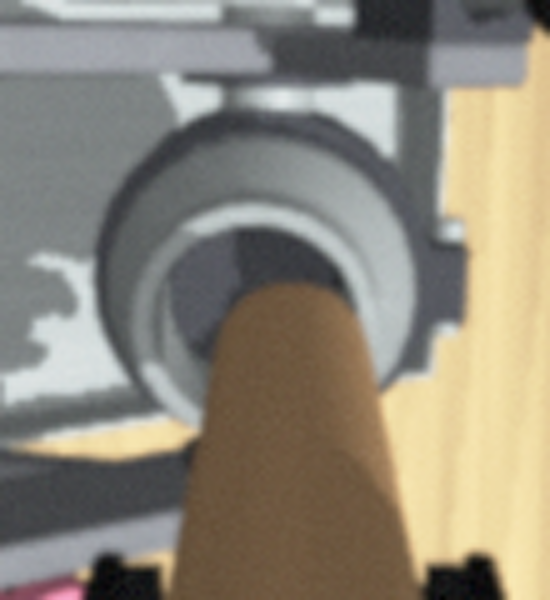

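The zoomed crop puts the rim centre at (259,329), which is wrist pixel (251.8,175.8). The foot is at about (258,181), so the correction is -6.8 mm along tool y.

Emit:
{"method": "apply_moves", "body": {
  "plan": "0.01 -0.07 0 0 0 0; 0.01 -0.065 0 0 0 0; 0 0 0.2 0 0 0; 0 0 0.25 0 0 0; 0 0 0.25 0 0 0; 0 0 0.2 0 0 0; 0 0 0.1 0 0 0; 0 0 0 0 0 0"
}}

```text
time_s: 14.58
position: [0.5247, 0.1101, 0.3081]
tcp_rot: [[0.027, 0.834, 0.551], [1.0, -0.025, -0.01], [0.005, 0.552, -0.834]]
force: [-0.1, 0.3, -1.6]
opening: 0.397
grasp_force: 30.0
```

```bash
python3 - <<'E'
from h import *
need(pre(-.025),tilt(.58))
E
```

```text
pos [0.5247 0.1101 0.3081] F [-0.1  0.3 -1.6] open 0.397 t 14.5833
shift units [-0.008  0.049 -0.002] turn units [ 0.0007 -0.001  -0.0001]
```

Emit:
{"method": "apply_moves", "body": {
  "plan": "0 0.02 0.06 0 0 0; 0 0 0.06 0 0 0; 0 0 0.06 0 0 0; 0 0 0.06 0 0 0; 0 0 0.06 0 0 0; 0 0 0.06 0 0 0; 0 0 0 0 0 0"
}}

```text
time_s: 15.17
position: [0.5359, 0.1099, 0.2955]
tcp_rot: [[0.026, 0.832, 0.555], [1.0, -0.025, -0.01], [0.005, 0.555, -0.832]]
force: [-2.3, -0.4, 3.3]
opening: 0.397
grasp_force: 30.0
```

Emit:
{"method": "apply_moves", "body": {
  "plan": "0 0 0.06 0 0 0; 0 0 0.06 0 0 0; 0 0 0.06 0 0 0; 0 0 0.06 0 0 0; 0 0 0 0 0 0"
}}

```text
time_s: 15.58
position: [0.5423, 0.1099, 0.2856]
tcp_rot: [[0.026, 0.832, 0.555], [1.0, -0.025, -0.01], [0.005, 0.555, -0.832]]
force: [-3.7, -0.0, 5.5]
opening: 0.399
grasp_force: 30.0
```

Emit:
{"method": "apply_moves", "body": {
  "plan": "0 0 0.06 0 0 0; 0 0 0.06 0 0 0; 0 0 0.06 0 0 0; 0 0 0.06 0 0 0; 0 0 0.06 0 0 0; 0 0 0 0 0 0"
}}

```text
time_s: 16.08
position: [0.5504, 0.1096, 0.2728]
tcp_rot: [[0.026, 0.832, 0.554], [1.0, -0.025, -0.01], [0.005, 0.554, -0.833]]
force: [-2.9, -2.4, 1.8]
opening: 0.393
grasp_force: 30.0
```

```bash
python3 - <<'E'
from h import *
need(pre(-.09),tilt(.58));print(bot.read_state()["moment"])
E
```

```text
pos [0.5504 0.1096 0.2728] F [-2.9 -2.4  1.8] open 0.393 t 16.0833
shift units [-0.016  0.003  0.425] turn units [ 0.0011 -0.001  -0.    ]
[-0.34735601  0.65350548 -0.17625955]
```

Emit:
{"method": "apply_moves", "body": {
  "plan": "0 0 0.06 0 0 0; 0 0 0.06 0 0 0; 0 0 0.06 0 0 0; 0 0 0.06 0 0 0; 0 0 0.06 0 0 0; 0 0 0.06 0 0 0; 0 0 0.06 0 0 0; 0 0 0 0 0 0"
}}

```text
time_s: 16.75
position: [0.5624, 0.1094, 0.2539]
tcp_rot: [[0.027, 0.833, 0.552], [1.0, -0.025, -0.01], [0.005, 0.552, -0.834]]
force: [-0.6, 0.4, -2.4]
opening: 0.398
grasp_force: 30.0
```

```bash
python3 - <<'E'
from h import *
need(pre(-.09),tilt(.58))
s=capture("scene");cv2.imwrite("pics/s6.png",cv2.resize(s[140:330,190:380,::-1],(600,600),interpolation=cv2.INTER_CUBIC))
E
```

```text
pos [0.5624 0.1094 0.2539] F [-0.6  0.4 -2.4] open 0.398 t 16.75
shift units [-0.015  0.013 -0.022] turn units [ 0.0008 -0.001  -0.0001]
```

View pics/s6.png

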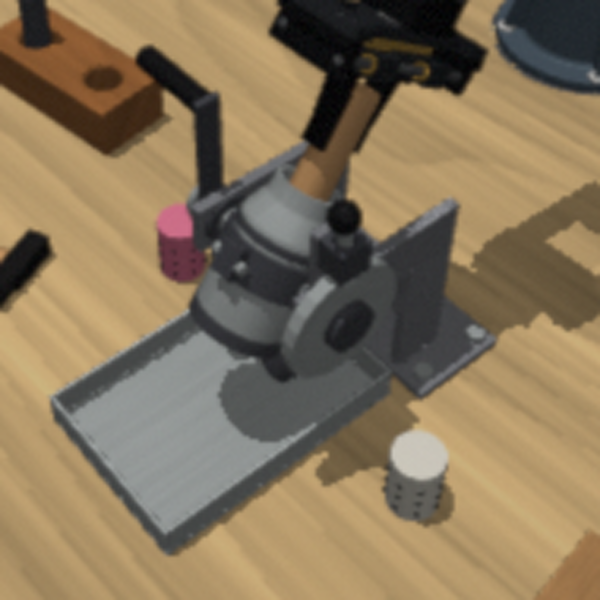

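The empty block hole is visible at (103,77). A dark bit shows under the outlet at (285,365), so the baffle may still be sliding. I'll push a little further and recheck by image difference.

Emit:
{"method": "apply_moves", "body": {
  "plan": "0 0 0.06 0 0 0; 0 0 0.06 0 0 0; 0 0 0.06 0 0 0; 0 0 0.06 0 0 0; 0 0 0 0 0 0; 0 0 0 0 0 0"
}}

```text
time_s: 17.3
position: [0.5689, 0.1093, 0.2444]
tcp_rot: [[0.027, 0.833, 0.553], [1.0, -0.025, -0.01], [0.005, 0.553, -0.833]]
force: [-0.0, 0.3, -0.7]
opening: 0.396
grasp_force: 30.0
```

```bash
python3 - <<'E'
from h import *
s=capture("scene");a=np.load("pics/s2.npy");np.save("pics/s7.npy",s)
d=cv2.absdiff(s,a).max(2)>30
g=cv2.cvtColor(s,cv2.COLOR_RGB2GRAY)
print("tray region dark:");m=np.zeros_like(g);cv2.fillPoly(m,[np.array([[211,268],[252,243],[300,255],[312,262],[243,307]])],1)
n,l,st,c=cv2.connectedComponentsWithStats(((g<50)&(m>0)).astype(np.uint8))
for i in range(1,n):
    if st[i,4]>15: print(st[i],c[i])
n,l,st,c=cv2.connectedComponentsWithStats(d.astype(np.uint8))
for i in range(1,n):
    if st[i,4]>25: print("diff",st[i],c[i])
E
```

```text
tray region dark:
[260 246  23  15 119] [273.27731092 252.48739496]
diff [  204     0   159   205 11207] [274.96903721 106.34549835]
diff [327   0  45  63 438] [347.34703196  30.98630137]
diff [366   0  48  58 689] [388.66328012  21.87953556]
diff [386   0  20  10  60] [397.33333333   3.6       ]
diff [ 412    0   38  102 2082] [429.65802113  50.46878002]
diff [ 458    0   52  135 2227] [484.49753031  45.0246969 ]
diff [330  50  38  28 597] [348.00670017  62.15577889]
diff [320  58   6  23  75] [322.58666667  69.50666667]
diff [373  60  13  13  39] [378.51282051  66.69230769]
diff [369  71   5  13  33] [371.57575758  77.15151515]
diff [398 110  25  18 152] [412.41447368 117.96710526]
diff [425 123  30  19 270] [438.54444444 133.02962963]
diff [ 409  153   67   77 1329] [453.46049661 198.09706546]
diff [237 165  15  17  54] [243.57407407 170.74074074]
diff [390 167  31  17 125] [404.248 175.576]
diff [394 184  19  16 137] [403.08029197 191.74452555]
diff [332 187  61  40 640] [359.328125 203.1625  ]
diff [397 211  43  29 736] [418.6576087  225.14538043]
diff [308 212   8   9  35] [311.51428571 216.22857143]
diff [ 329  212   67   35 1014] [364.        232.1469428]
diff [245 245  19  17 164] [254.73780488 253.07317073]
diff [307 246  10  12  54] [311.12962963 251.31481481]
diff [273 252  10   9  51] [277.56862745 256.41176471]
```

```bash
python3 - <<'E'
from h import *
s=np.load("pics/s7.npy");a=np.load("pics/s2.npy")
t=capture("top");np.save("pics/t7.npy",t)
f=lambda x,sz:np.clip(cv2.resize(x[...,::-1],sz,interpolation=cv2.INTER_CUBIC)*1.8,0,255).astype(np.uint8)
cv2.imwrite("pics/s7.png",np.vstack([np.hstack([f(a[200:310,205:325],(390,357)),f(s[200:310,205:325],(390,357))]),f(t[130:210,200:460],(780,240))]))
E
```

```text
(no output)
```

View pics/s7.png

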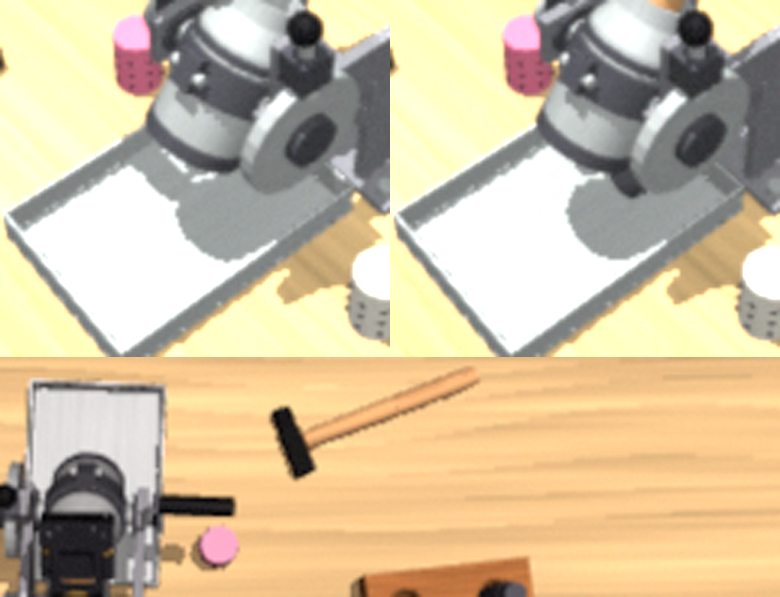

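```bash
python3 - <<'E'
from h import *
for z in(.01,.03,.06,.09,.11): print(z,plane("scene",(278.8,257),z).round(3))
c=camera_model("scene");f=192/np.tan(np.radians(c["vertical_fov"]/2))
u=tilt(.58)[:,2];O=MOUTH+.14*u
def pr(x):
    q=c["rotation"].T@(x-c["position"]);return (q[:2]/q[2]*f+[c["cx"],c["cy"]]).round(1)
print("outlet",O,pr(O));
for d in(.01,.02,.03,.05): print(d,pr(O+d*u),"edges",pr(O+d*u+.023*np.array([0,1,0])),pr(O+d*u+.023*np.array([0,-1,0])),pr(O+d*u+.023*np.array([-.836,0,-.548])))
print("standing in tray",pr(np.array([.66,.107,.036])),pr(np.array([.64,.107,.036])))
E
```

```text
0.01 [0.612 0.114 0.01 ]
0.03 [0.623 0.124 0.03 ]
0.06 [0.638 0.14  0.06 ]
0.09 [0.654 0.155 0.09 ]
0.11 [0.664 0.165 0.11 ]
outlet [0.65968958 0.10572391 0.10639523] [264.3 243.3]
0.01 [262.8 246.3] edges [268.7 251.5] [257.  241.3] [268.1 245.3]
0.02 [261.3 249.3] edges [267.2 254.5] [255.5 244.3] [266.6 248.3]
0.03 [259.8 252.4] edges [265.6 257.6] [254.1 247.3] [265.1 251.3]
0.05 [256.8 258.3] edges [262.5 263.6] [251.1 253.2] [262.1 257.1]
standing in tray [264.8 259.5] [270.1 255.5]
```

That ray meets the tray floor at (0.61, 0.115), whereas a part still in the outlet would show at about (262,246). So the baffle is lying in the tray. I'll retract along the bore.

Emit:
{"method": "apply_moves", "body": {
  "plan": "0 0 -0.3 0 0 0; 0 0 -0.5 0 0 0; 0 0 -0.5 0 0 0; 0 0 -0.5 0 0 0; 0 0 -0.5 0 0 0; 0 0 -0.5 0 0 0; 0 0 -0.5 0 0 0; 0 0 -0.2 0 0 0; 0 0 0 0 0 0"
}}

```text
time_s: 18.15
position: [0.472, 0.1114, 0.3937]
tcp_rot: [[0.026, 0.829, 0.559], [1.0, -0.025, -0.01], [0.006, 0.559, -0.829]]
force: [0.5, 0.6, -1.4]
opening: 0.397
grasp_force: 30.0
```

```bash
python3 - <<'E'
from h import *
need([.5107,-.2763,.40],down(-1.7))
E
```

```text
pos [0.472  0.1114 0.3937] F [ 0.5  0.6 -1.4] open 0.397 t 18.15
shift units [-7.73   0.905  0.404] turn units [ 0.0943 -0.0011  0.0003]
```

Emit:
{"method": "apply_moves", "body": {
  "plan": "0 0 -0.1 0.0188 0 0; 0 0 -0.1 0.0188 0 0; 0 0 0 0.0188 0 0; 0 0 0 0.0188 0 0; 0 0 0 0.0188 -0.001 0; 0 0 0 0 0 0; 0 0 0 0 0 0"
}}

```text
time_s: 18.73
position: [0.4683, 0.111, 0.3972]
tcp_rot: [[0.027, 1.0, -0.005], [1.0, -0.027, -0.001], [-0.001, -0.005, -1.0]]
force: [0.1, 0.4, -2.0]
opening: 0.396
grasp_force: 30.0
```

Emit:
{"method": "apply_moves", "body": {
  "plan": "-0.77 0.07 0 0 0 0; -0.77 0.07 0 0 0 0; -0.77 0.07 0 0 0 0; -0.77 0.07 0 0 0 0; -0.77 0.07 0 0 0 0; -0.77 0.07 0 0 0 0; -0.77 0.07 0 0 0 0; -0.77 0.07 0 0 0 0; -0.77 0.07 0 0 0 0; -0.77 0.07 0 0 0 0"
}}

```text
time_s: 19.57
position: [0.4903, -0.2753, 0.3991]
tcp_rot: [[0.027, 1.0, -0.003], [1.0, -0.027, -0.002], [-0.002, -0.003, -1.0]]
force: [1.0, 1.0, -1.0]
opening: 0.394
grasp_force: 30.0
```

Emit:
{"method": "apply_moves", "body": {
  "plan": "0 0 0.5 0 0 0; 0 0 0.7 0 0 0; 0 0 0.7 0 0 0; 0 0 0.4 0 0 0; 0 0 0 0 0 0; 0 0 0 0 0 0"
}}

```text
time_s: 20.07
position: [0.49, -0.2735, 0.2837]
tcp_rot: [[0.027, 1.0, -0.005], [1.0, -0.027, 0.0], [0.0, -0.005, -1.0]]
force: [0.2, 0.0, -0.5]
opening: 0.396
grasp_force: 30.0
```

```bash
python3 - <<'E'
from h import *
need([.5107,-.2763,.147],down(-1.7))
s=capture("scene");np.save("pics/s8.npy",s);st=bot.read_state()
# hole visible in saved earlier scene (hand away, dowel absent)
c=camera_model("scene");f=192/np.tan(np.radians(c["vertical_fov"]/2))
print("hole from s6 (103,77)",plane("scene",(190+103*190/600,140+78*190/600),.06).round(4))
w=capture("wrist");t=np.load("pics/t7.npy")
f=lambda x,sz:cv2.resize(x[...,::-1],sz,interpolation=cv2.INTER_CUBIC)
g=lambda x:np.clip(x*1.6,0,255).astype(np.uint8)
s7=np.load("pics/s7.npy")
cv2.imwrite("pics/w8.png",g(np.vstack([np.hstack([f(s[100:200,170:270],(300,300)),f(s7[100:200,170:270],(300,300))]),np.hstack([f(t[190:235,310:385],(300,180)),f(s[200:310,205:325],(300,180))])])))
E
```

```text
pos [ 0.49   -0.2735  0.2837] F [ 0.2  0.  -0.5] open 0.396 t 20.0667
shift units [-0.045  0.43   2.733] turn units [-0.0009 -0.      0.0005]
hole from s6 (103,77) [ 0.5104 -0.2713  0.06  ]
```

Emit:
{"method": "apply_moves", "body": {
  "plan": "-0.05 0.2 0 0 0 0; 0 0.2 0 0 0 0; 0 0.01 0.4 -0.0009 0 0; 0 0 0.5 0 0 0; 0 0 0.4 0 0 0; 0 0 0.2 0 0 0; 0 0 0 0 0 0; 0 0 0 0 0 0"
}}

```text
time_s: 20.83
position: [0.5126, -0.2782, 0.2096]
tcp_rot: [[0.027, 1.0, 0.002], [1.0, -0.027, -0.002], [-0.001, 0.002, -1.0]]
force: [1.4, -0.1, -1.4]
opening: 0.394
grasp_force: 30.0
```

```bash
python3 - <<'E'
from h import *
need([.5107,-.2763,.147],down(-1.7))
E
```

```text
pos [ 0.5126 -0.2782  0.2096] F [ 1.4 -0.1 -1.4] open 0.394 t 20.8333
shift units [ 0.038 -0.042  1.252] turn units [0.0004 0.0002 0.0005]
```

Emit:
{"method": "apply_moves", "body": {
  "plan": "0.04 -0.04 0 0 0 0; 0 0 0.15 0 0 0; 0 0 0.15 0 0 0; 0 0 0.12 0 0 0; 0 0 0.12 0 0 0; 0 0 0 0 0 0; 0 0 0 0 0 0"
}}

```text
time_s: 21.42
position: [0.5094, -0.2755, 0.1815]
tcp_rot: [[0.027, 1.0, 0.0], [1.0, -0.027, 0.0], [0.0, 0.0, -1.0]]
force: [-0.5, -0.8, -1.5]
opening: 0.396
grasp_force: 30.0
```

Foot about 6 mm into the hole with no contact force, so I'll carry on down.

Emit:
{"method": "apply_moves", "body": {
  "plan": "0 0.01 0.15 0 0 0; 0 0 0.15 0 0 0; 0 0 0.12 0 0 0; 0 0 0.12 0 0 0; 0 0 0.08 0 0 0; 0 0 0 0 0 0; 0 0 0 0 0 0"
}}

```text
time_s: 22.0
position: [0.5101, -0.2757, 0.1508]
tcp_rot: [[0.027, 1.0, 0.001], [1.0, -0.027, -0.0], [-0.0, 0.001, -1.0]]
force: [0.4, -0.1, -1.5]
opening: 0.396
grasp_force: 30.0
```

Emit:
{"method": "apply_moves", "body": {
  "plan": "0 0 0.05 0 0 0; 0 0 0.05 0 0 0; 0 0 0.03 0 0 0; 0 0 0 0 0 0; 0 0 0 0 0 0"
}}

```text
time_s: 22.42
position: [0.5102, -0.2758, 0.1446]
tcp_rot: [[0.027, 1.0, 0.001], [1.0, -0.027, -0.001], [-0.001, 0.001, -1.0]]
force: [-0.6, 0.0, -0.7]
opening: 0.394
grasp_force: 30.0
```

Emit:
{"method": "apply_moves", "body": {
  "plan": "0 0 0.02 0 0 0; 0 0 0 0 0 0; 0 0 0 0 0 0"
}}

```text
time_s: 22.67
position: [0.5102, -0.2758, 0.1437]
tcp_rot: [[0.027, 1.0, 0.001], [1.0, -0.027, -0.001], [-0.001, 0.001, -1.0]]
force: [0.0, 0.1, -0.6]
opening: 0.397
grasp_force: 30.0
```

Emit:
{"method": "apply_moves", "body": {
  "plan": "0 0 0 0 0 0; 0 0 0 0 0 0; 0 0 0 0 0 0; 0 0 0 0 0 0; 0 0 0 0 0 0; 0 0 0 0 0 0; 0 0 0 0 0 0; 0 0 0 0 0 0; 0 0 0 0 0 0; 0 0 0 0 0 0",
  "gripper": 1
}}

```text
time_s: 23.5
position: [0.5102, -0.2758, 0.1436]
tcp_rot: [[0.027, 1.0, 0.001], [1.0, -0.027, -0.001], [-0.001, 0.001, -1.0]]
force: [0.8, 0.1, 0.4]
opening: 0.981
grasp_force: 0.0
```

Emit:
{"method": "apply_moves", "body": {
  "plan": "0 0 -0.2 0 0 0; 0 0 -0.4 0 0 0; 0 0 -0.6 0 0 0; 0 0 -0.7 0 0 0; 0 0 -0.7 0 0 0; 0 -0.4 -0.6 0 0 0; 0 -0.7 0 0 0 0; 0 -0.6 0 0 0 0; 0 0 0 0 0 0; 0 0 0 0 0 0"
}}

```text
time_s: 24.33
position: [0.4241, -0.2732, 0.3047]
tcp_rot: [[0.029, 1.0, 0.002], [1.0, -0.029, -0.002], [-0.002, 0.002, -1.0]]
force: [0.3, 0.6, -0.3]
opening: 0.996
grasp_force: 0.0
```

```bash
python3 - <<'E'
from h import *
s=capture("scene");w=capture("wrist");t=capture("top")
f=lambda x,sz:np.clip(cv2.resize(x[...,::-1],sz,interpolation=cv2.INTER_CUBIC)*1.6,0,255).astype(np.uint8)
cv2.imwrite("pics/fin.png",np.vstack([np.hstack([f(s[110:310,130:400],(405,300)),f(s[200:310,205:325],(375,300))]),np.hstack([f(w,(400,300)),f(t[120:240,180:380],(380,300))])]))
print(bot.read_state()["time_s"])
E
```

```text
24.4833
```

View pics/fin.png

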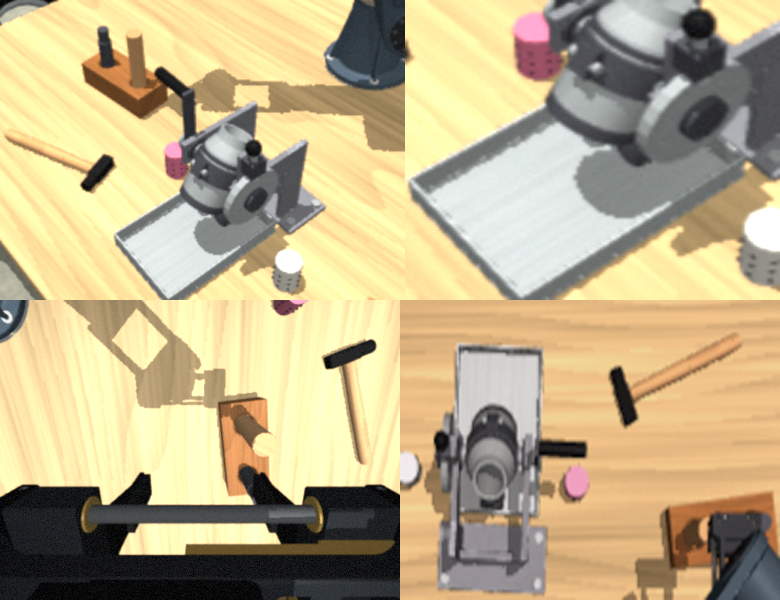

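The final view shows the dowel upright beside the bar and the lever and pin still locked. The dark baffle lies in the near end of the tray, at about (490,497) in the top crop. The bystanders in view are unmoved and the gripper is clear.

```bash
python3 -c "
from rig import bot
print(bot.hand_in())"
```

```text
the job is handed in; nothing more can be done
None
```

I handed the job in at about 24.5 s: the camera views showed the silencer locked at a slant, the baffle lying in the tray, and the dowel back upright in its hole; the steel bar and mallet looked untouched, and the spray can and carton, which were never approached, were outside the final crops.

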